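# Tidy the trinket box into its corner of the stall display

## Robot

A 6-joint arm with a two-finger parallel gripper is mounted at the origin on the work surface. World frame = base frame: x ahead of the robot, y to its left, z up, the work surface at z = 0. Lengths are in m, angles in rad, forces in N, time in s.
With the tool pointing down it reaches from about 0.3 to 0.875 m from the base axis. Payload 6.4 kg.
Tool frame: the origin (TCP) lies between the finger pads; the fingertips stand 25 mm ahead of it and the grasp point (between the pads) lies 6 mm ahead of it; z points along the fingers, y is the line along which they close (so a half turn about z gives the same grasp; the last joint's range is limited). The gripper opens to 85 mm and grips with 20 to 120 N. Pads are 22 mm wide; open, the fingers measure 114 mm over their backs; the gripper's body (76 mm by 85 mm) begins 54 mm behind the grasp point. The pads swing forward as they close: fully open they stand 13 mm farther back than shut.
Start: joints at [-1.35, 0.181, 1.607, -0, 1.354, -0.206], TCP at [0.238, -0.523, 0.256] pointing down, gripper open.
Joint ranges: [-2.99, 2.99], [-0.89, 2.07], [0.3, 2.58], [-1.14, 4.28], [0, 2.63], [-3.12, 3.12]. Speed limits (rad/s): [2.57, 2.57, 3.01, 3.14, 3.14, 3.14].

## Interface

Orientations are given as a unit quaternion [w, x, y, z].
In Python, from bench import ctrl gives the robot as it stands.
- The arm moves only by the tool servo_tool, never from a script. Its argument "series" is text: rows parted by semicolons, each of 7 numbers parted by spaces: the gripper command: -1 is fully open, 1 is shut, values between are in proportion, then the shift along the tool's x, y, z in m, then the turn, a rotation vector about the tool's x, y, z in degrees. A call has 1 to 12 rows; each row is the pose to reach, as a shift and turn from the pose commanded when the call began, along the tool's axes at that moment; what a row does not reach only later rows make up. A row lasts 1/12 s, in which the tool goes at most 41.7 mm and 7.16 degrees, less where a joint would pass 70% of its speed; a pose out of reach is approached as far as the arm can. A call with a gripper value outside its range is refused whole. The fingers move at their own pace and stop on an object; the grip force is fixed at half the most. Time passes only in rows, so rows that repeat a pose let the fingers close. It gives the time, the measured TCP pose, the force, the opening and the grip force at its end, in the units of the state.
- ctrl.get_obs(): the state, without advancing time (a new reading comes with each control period).
- ctrl.camera(name): name is "side" or "top"; returns a dict with "img" (384x512x3 uint8, red, green, blue), "z_map" (384x512 float32, m along the optical axis (not along the pixel's ray), 0 where there is no reading), "fovy" (degrees; the focal length in pixels is half the picture's height over the tangent of half this angle, whatever the lens; pixels are square), "cx", "cy" (the principal point, pixels), "k1" (the pictures are not rectified: a ray, as slopes to the right and down, at radius r is drawn at 1 + k1 r^2 times it, then the intrinsics apply), "extrinsics" (4x4, takes a point from camera to world coordinates). Camera axes: x right, y down, z forward; pixel columns grow to the right and rows downward; lengths in m; the calibration is good to about 2 mm. A picture is of the moment at which its call begins.
- ctrl.hand_in(): hands the job in; it is judged then, once.
The state is a dict: "time_s": time; "q": joint angles; "dq": joint speeds; "joint_efforts": joint torques, N m; "eef_pos": TCP position; "eef_rot": TCP orientation; "wrist_force": force on the tool from outside, world axes, zero at the start; "torque": the same for the moment, N m; "opening": opening from 0.0 (shut) to 1.0 (fully open); "grasp_force": force on a finger pad.
Only numpy, scipy, OpenCV 4.12 (cv2) and the standard library are available. Lean on these libraries where they do the work, as an engineer would, in place of code of your own. Each camera call takes 0.05 s, during which the arm holds its last target. There are 200 camera calls.

## Task

Push the dark wooden trinket box along the counter into the corner of the display ledge at the green bird's end, so that its long side sits flush against the long rail and its short side is flush against the end stop. Only push it with the fingers, without lifting or tipping it, leave the coconut bowl, the bead jar and the turtle carving where they are, and finish with the hand clear.

Things in the scene. Friction and masses are not known exactly. Their poses are not given: they have to be found in the camera images.
- trinket_box: Loose dark brown wooden trinket box with a white and orange inlaid top, 90 mm (its x) by 120 mm (its y, the long side) by 55 mm high, 0.3 to 0.55 kg, standing on the counter in front of the long rail. Origin: centre of its underside. It slides when pushed low on a side. At the start its long side is turned at most 0.35 rad from the long rail.
- ledge: Fixed pale wooden ledge, 25 mm high, U-shaped, open to the robot. Origin: on the counter, middle of the long rail's inner face. x: away from the robot, through the rail (20 mm thick, x = 0 to 0.02); y: along the rail. End stops (x = -0.11 to 0) have inner faces at y = -0.25 and +0.25. In its corner the box's origin is at x = -0.045, y = +0.19 or -0.19.
- green_bird: Carved green bird with yellow wings on a short wooden post, fixed behind the long rail near one end: it marks the corner to use. 94 mm high, about 120 mm long along the rail, 45 mm wide. Origin: centre of the foot of its post, on the counter, at ledge x = +0.05, y = +0.195 or -0.195.
- red_bird: Carved red bird with blue wings, same size, fixed behind the rail at the other end. Origin: centre of the foot of its post.
- bowl: Loose brown coconut bowl, 84 mm across, 42 mm high, standing in front of the rail at the red bird's end. Leave it. Origin: centre of its underside.
- bead_jar: Loose amber jar with an orange lid, 52 mm across, 85 mm high, standing outside one end of the ledge. Leave it. Origin: centre of its underside.
- turtle: Loose small wooden turtle carving, about 85 by 100 mm, 28 mm high, lying outside the other end of the ledge. Leave it. Origin: centre of its underside.
Mind the look-alikes: they are no part of the job. There is more than one size of the green_bird; the one meant has the size given above.

How it is judged:
By the outcome, as a careful person would: the job done as asked, in the order asked, and still so for the second after the job is handed in, with the robot touching nothing.
It also fails if it takes over 59 s, if anything falls off the work surface, if the arm or the gripper's body presses on something with over 40 N, if the wrist force passes 120 N, or if a joint passes its speed limit or range.

## Working session

There is one attempt and no reset: what is moved stays moved. The work goes in short steps, Python scripts to look and compute and a tool call to move; the robot and the scene stay as the last step left them, time stands still between calls to the robot, and variables do not carry over. Pictures are saved under pics/ and viewed, at most 10 in all, crops included, and the job is handed in when it is done.

Besides the shell and the picture viewer there is one more tool, called by a JSON object that holds its "method" and its "body". servo_tool: Moves the arm, as the interface text tells. Its arguments: {"type":"object","properties":{"series":{"type":"string"}},"required":["series"]}

```bash
mkdir -p pics
cat > h.py <<'E'
import numpy as np, cv2
from bench import ctrl
def snap(n,name):
    c=ctrl.camera(n); np.savez(f'/tmp/{name}.npz',**c); cv2.imwrite(f'pics/{name}.png',c['img'][:,:,::-1]); return c
def load(name): return np.load(f'/tmp/{name}.npz')
def K(c):
    h,w=c['img'].shape[:2]; f=h/2/np.tan(np.radians(float(c['fovy']))/2)
    return np.array([[f,0,float(c['cx'])],[0,f,float(c['cy'])],[0,0,1]]),np.array([float(c['k1']),0,0,0])
def rays(c,px):
    k,d=K(c); return cv2.undistortPoints(np.array(px,float).reshape(-1,1,2),k,d).reshape(-1,2)
def onz(c,px,z):  # pixel -> world at height z
    r=rays(c,px); E=c['extrinsics']; d=np.c_[r,np.ones(len(r))]@E[:3,:3].T; o=E[:3,3]
    return o+d*((z-o[2])/d[:,2])[:,None]
def cloud(c):
    h,w=c['img'].shape[:2]; v,u=np.mgrid[:h,:w]; r=rays(c,np.c_[u.ravel(),v.ravel()]); z=c['z_map'].reshape(-1,1)
    P=np.c_[r*z,z]@c['extrinsics'][:3,:3].T+c['extrinsics'][:3,3]; P[z[:,0]==0]=np.nan
    return P.reshape(h,w,3)
E
python3 - <<'E'
from h import *
a=snap('top','t0');b=snap('side','s0')
im=np.hstack([a['img'],b['img']])[:,:,::-1]
cv2.imwrite('pics/both.png',cv2.resize(np.vstack([a['img'],b['img']])[:,:,::-1],None,fx=.78,fy=.78))
print(a['extrinsics'].round(3),a['fovy'],b['extrinsics'].round(3)); print(ctrl.get_obs())
E
```

```text
[[ 0.018 -0.991  0.134  0.507]
 [-1.    -0.016  0.015  0.015]
 [-0.013 -0.135 -0.991  1.072]
 [ 0.     0.     0.     1.   ]] 51.796326288566085 [[-0.998 -0.036  0.044  0.57 ]
 [-0.057  0.58  -0.812  1.032]
 [ 0.004 -0.814 -0.581  0.759]
 [ 0.     0.     0.     1.   ]]
{'time_s': 0.1, 'q': array([-1.35025583e+00,  1.81456998e-01,  1.60788641e+00, -2.03223361e-05,
        1.35377175e+00, -2.06287923e-01]), 'dq': array([ 0.00037185, -0.00044944, -0.00140717, -0.00097435, -0.00018072,
       -0.00010569]), 'joint_efforts': array([ 1.55768748e-04, -4.45878696e+01, -3.52236342e+01, -3.92687252e-04,
        4.16003153e-03, -7.68800021e-06]), 'eef_pos': array([ 0.23796042, -0.52296688,  0.25549012]), 'eef_rot': array([-7.61162129e-04,  9.77312742e-01,  2.11799966e-01, -1.53457466e-05]), 'wrist_force': array([-0.50640178,  0.08967061,  0.92532567]), 'torque': array([-0.01698909,  0.00924211, -0.00645053]), 'grasp_force': 0.0, 'opening': 1.000315743874913}
```

View pics/t0.png

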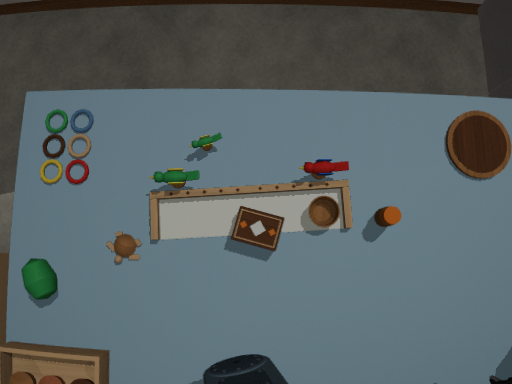

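View pics/s0.png

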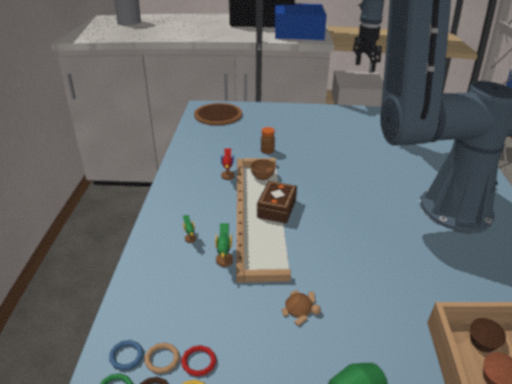

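Top view: the ledge spans (150,190)–(350,225). The box is at (258,228), the bowl at (323,211), the jar at (388,216) and the turtle at (125,245). There are two green birds: (176,178), directly behind the rail and large, and (206,142), smaller and further off. The first fits the description, so I'll confirm it in a crop.

Run:
```python
from h import *
c=load('t0'); 
cv2.imwrite('pics/c0.png',cv2.resize(c['img'][125:275,140:360,::-1],None,fx=3.6,fy=3.6,interpolation=cv2.INTER_CUBIC))
P=cloud(c)
hsv=cv2.cvtColor(c['img'],cv2.COLOR_RGB2HSV)
g=cv2.inRange(hsv,(45,90,40),(75,255,255)); n,l,s,_=cv2.connectedComponentsWithStats(g)
for i in range(1,n):
    if s[i,4]>25: 
        q=P[l==i]; print(s[i],np.nanmin(q,0).round(3),np.nanmax(q,0).round(3))
# box top from depth
m=(abs(P[...,2]-.055)<.008); m[:195]=0;m[260:]=0;m[:,:220]=0;m[:,295:]=0
q=P[m][:,:2]; r=cv2.minAreaRect((q*1000).astype(np.float32)); print('box',r,m.sum())
m=(abs(P[...,2]-.025)<.006); m[:175]=0;m[245:]=0;m[:,:140]=0;m[:,360:]=0
v=np.argwhere(m); print('rail',m.sum(), cv2.minAreaRect((P[m][:,:2]*1000).astype(np.float32)))
```

```text
[ 45 110  23  23 223] [ 0.816  0.593 -0.003] [0.886 0.664 0.016]
[192 133  30  15 192] [0.761 0.133 0.038] [0.802 0.209 0.061]
[154 170  45  13 433] [0.664 0.187 0.009] [0.697 0.302 0.088]
[  22  259   35   40 1096] [ 0.349  0.568 -0.003] [0.452 0.652 0.092]
box ((549.5886840820312, 30.734458923339844), (120.32388305664062, 90.23274993896484), 75.52073669433594) 1629
rail 2210 ((601.791015625, 52.974761962890625), (129.3558807373047, 540.6813354492188), 4.275092601776123)
```

View pics/c0.png

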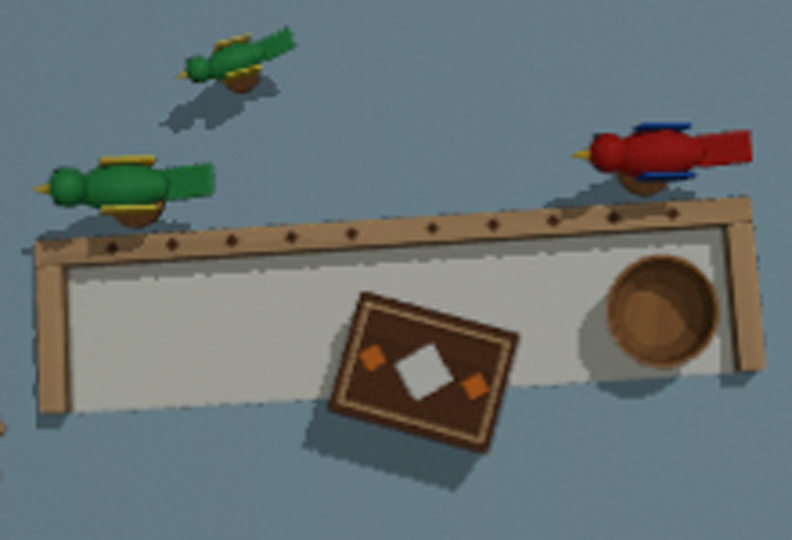

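The crop confirms it. The bird at (176,178) is about 115 mm long and stands at the +y end of the rail. The one at (206,142) is only about 76 mm long and is a decoy. So the target corner is at ledge y = +0.19.

```bash
cat >> h.py <<'E'
from scipy.spatial.transform import Rotation as R
A=np.radians(4.275); ex=np.array([np.cos(A),np.sin(A)]); ey=np.array([-ex[1],ex[0]]); O=np.array([.6018,.0530])+.045*ex
def led(p): d=np.asarray(p)[...,:2]-O; return np.stack([d@ex,d@ey],-1)
def pose():
    o=ctrl.get_obs(); q=o['eef_rot']; return o,R.from_quat([q[1],q[2],q[3],q[0]])
def go(x,y,z,yaw):  # ledge-frame TCP target -> shift, turn in tool axes
    o,r=pose(); t=np.r_[O+x*ex+y*ey,z]; w=np.radians(yaw)+A
    T=R.from_matrix(np.array([[np.cos(w),np.sin(w),0],[np.sin(w),-np.cos(w),0],[0,0,-1]]))
    print('at',led(o['eef_pos']).round(4),o['eef_pos'][2].round(4),'F',o['wrist_force'].round(1),'t',o['time_s'])
    print('shift',r.inv().apply(t-o['eef_pos']).round(4),'turn',np.degrees((r.inv()*T).as_rotvec()).round(2))
def box(name):
    c=snap('top',name); P=cloud(c); L=led(P)
    m=(abs(P[...,2]-.055)<.008)&(L[...,0]<.005)&(abs(L[...,1])<.26)&(L[...,0]>-.2)&(L[...,1]>-.1)
    m=cv2.morphologyEx(m.astype(np.uint8),cv2.MORPH_OPEN,np.ones((3,3)))>0
    r=cv2.minAreaRect((L[m]*1000).astype(np.float32)); print('box ledge mm',r,m.sum())
E
python3 - <<'E'
from h import *
c=load('t0'); print('bowl',led(onz(c,[[323.9,211.4]],.042)).round(3), 'jar,turtle',led(onz(c,[[392,215]],.085)),led(onz(c,[[125,245]],.028)))
go(-.21,-.018,.25,0)
E
```

```text
bowl [[-0.065 -0.194]] jar,turtle [[-0.08786891 -0.35965879]] [[-0.12418377  0.33893474]]
at [-0.4508 -0.5472] 0.2555 F [-0.5  0.1  0.9] t 0.1
shift [ 0.4086 -0.4137  0.0062] turn [-0.09 -0.   20.18]
```

{"method": "servo_tool", "body": {"series": "-1 0.035 -0.035 0 0 0 2; -1 0.07 -0.07 0 0 0 4; -1 0.1 -0.1 0 0 0 6; -1 0.135 -0.135 0 0 0 8; -1 0.165 -0.17 0 0 0 10; -1 0.2 -0.2 0 0 0 12; -1 0.235 -0.235 0 0 0 14; -1 0.27 -0.27 0 0 0 16; -1 0.3 -0.305 0 0 0 18; -1 0.33 -0.335 0 0 0 20; -1 0.36 -0.365 0 0 0 20.2; -1 0.385 -0.39 0 0 0 20.2"}}

```text
time_s: 1.1
eef_pos: [0.4105, -0.0521, 0.2563]
eef_rot: [0.0, 0.999, 0.037, 0.0]
wrist_force: [1.1, -0.6, 0.0]
opening: 0.999
grasp_force: 0.0
```

{"method": "servo_tool", "body": {"series": "-1 0 0 0 0 0 0; -1 0 0 0 0 0 0"}}

```text
time_s: 1.27
eef_pos: [0.4106, -0.0517, 0.256]
eef_rot: [-0.0, 0.999, 0.04, -0.0]
wrist_force: [-0.0, -0.2, -0.0]
opening: 0.998
grasp_force: 0.0
```

Run:
```python
from h import *
go(-.205,-.018,.06,0)
```

```text
at [-0.2435 -0.0902] 0.256 F [-0.  -0.2 -0. ] t 1.2667
shift [ 0.0391 -0.0719  0.196 ] turn [-0.01  0.03  0.34]
```

{"method": "servo_tool", "body": {"series": "-1 0.02 -0.035 0 0 0 0.3; -1 0.038 -0.07 0 0 0 0.3; -1 0.039 -0.072 0.03 0 0 0.3; -1 0.039 -0.072 0.065 0 0 0.3; -1 0.039 -0.072 0.1 0 0 0.3; -1 0.039 -0.072 0.135 0 0 0.3; -1 0.039 -0.072 0.165 0 0 0.3; -1 0.039 -0.072 0.19 0 0 0.3; -1 0.039 -0.072 0.205 0 0 0.3; -1 0.039 -0.072 0.215 0 0 0.3; -1 0.039 -0.072 0.221 0 0 0.3; -1 0.039 -0.072 0.221 0 0 0.3"}}

```text
time_s: 2.27
eef_pos: [0.4436, 0.0196, 0.0345]
eef_rot: [-0.0, 0.999, 0.034, -0.001]
wrist_force: [-0.5, 0.0, -0.3]
opening: 1.003
grasp_force: 0.0
```

Run:
```python
from h import *
go(-.107,-.018,.035,0)
```

```text
at [-0.2053 -0.0215] 0.0345 F [-0.5  0.  -0.3] t 2.2667
shift [ 0.0983 -0.0042 -0.0006] turn [-0.02  0.09 -0.41]
```

{"method": "servo_tool", "body": {"series": "-1 0.012 -0.002 0 0 0 0; -1 0.022 -0.004 0 0 0 -0.4; -1 0.028 -0.004 0 0 0 -0.4; -1 0.033 -0.004 0 0 0 -0.4; -1 0.038 -0.004 0 0 0 -0.4; -1 0.043 -0.004 0 0 0 -0.4; -1 0.048 -0.004 0 0 0 -0.4; -1 0.053 -0.004 0 0 0 -0.4; -1 0.058 -0.004 0 0 0 -0.4; -1 0.063 -0.004 0 0 0 -0.4; -1 0.068 -0.004 0 0 0 -0.4; -1 0.073 -0.004 0 0 0 -0.4"}}

```text
time_s: 3.27
eef_pos: [0.5169, 0.0296, 0.0352]
eef_rot: [-0.0, 0.999, 0.038, -0.0]
wrist_force: [-3.1, -0.9, 1.2]
opening: 0.997
grasp_force: 2.1
```

Run:
```python
from h import *
box('t1'); go(-.107,-.018,.035,0)
c=load('t1');s=snap('side','s1'); cv2.imwrite('pics/c1.png',np.vstack([cv2.resize(c['img'][165:275,140:360,::-1],(600,300)),cv2.resize(s['img'][130:290,150:470,::-1],(600,300))]))
```

```text
box ledge mm ((-52.79258728027344, -16.267841339111328), (119.72114562988281, 29.162290573120117), 76.37799835205078) 491
at [-0.1304 -0.017 ] 0.0355 F [-0.7  0.3  0.1] t 3.3167
shift [0.0234 0.001  0.0005] turn [-0.01 -0.06  0.08]
```

View pics/c1.png

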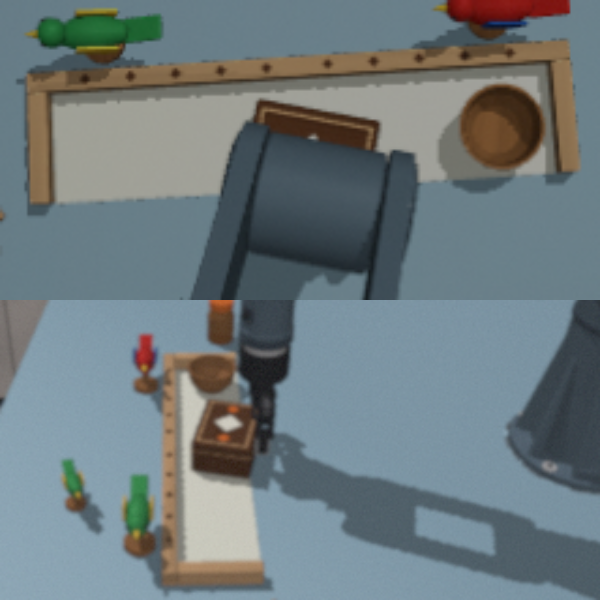

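The box is turning toward the rail as planned and the arm clears the bowl. I'll keep pushing.

{"method": "servo_tool", "body": {"series": "-1 0.003 0 0 0 0 0; -1 0.006 0 0 0 0 0; -1 0.009 0 0 0 0 0; -1 0.012 0 0 0 0 0; -1 0.015 0.001 0 0 0 0; -1 0.017 0.001 0 0 0 0; -1 0.019 0.001 0 0 0 0; -1 0.021 0.001 0 0 0 0; -1 0.022 0.001 0 0 0 0; -1 0.023 0.001 0 0 0 0; -1 0.023 0.001 0 0 0 0"}}

```text
time_s: 4.28
eef_pos: [0.5396, 0.0302, 0.0352]
eef_rot: [0.0, 0.999, 0.038, -0.0]
wrist_force: [-3.4, -0.6, 0.4]
opening: 1.001
grasp_force: 2.1
```

Run:
```python
from h import *
box('t2'); go(-.17,-.018,.035,0)
```

```text
box ledge mm ((-25.98340606689453, -18.692718505859375), (119.97268676757812, 20.344635009765625), 75.75707244873047) 343
at [-0.1087 -0.0181] 0.0352 F [-2.  -1.  -0.3] t 4.3333
shift [-0.0613 -0.0002  0.0002] turn [ 0.   -0.    0.08]
```

Run:
```python
from h import *
s=snap('side','s2'); t=load('t2'); cv2.imwrite('pics/c2.png',np.vstack([cv2.resize(s['img'][150:250,210:340,::-1],(520,400),interpolation=2),cv2.resize(t['img'][190:240,210:340,::-1],(520,200),interpolation=2)]))
P=cloud(s);L=led(P); m=(abs(P[...,2]-.055)<.006)&(L[...,0]<.005)&(L[...,0]>-.2)&(L[...,1]>-.12)&(L[...,1]<.2)
m=cv2.morphologyEx(m.astype(np.uint8),cv2.MORPH_OPEN,np.ones((3,3)))>0
print(cv2.minAreaRect((L[m]*1000).astype(np.float32)),m.sum())
```

```text
((-56.7509651184082, -8.579681396484375), (122.56962585449219, 89.95944213867188), 75.90198516845703) 738
```

View pics/c2.png

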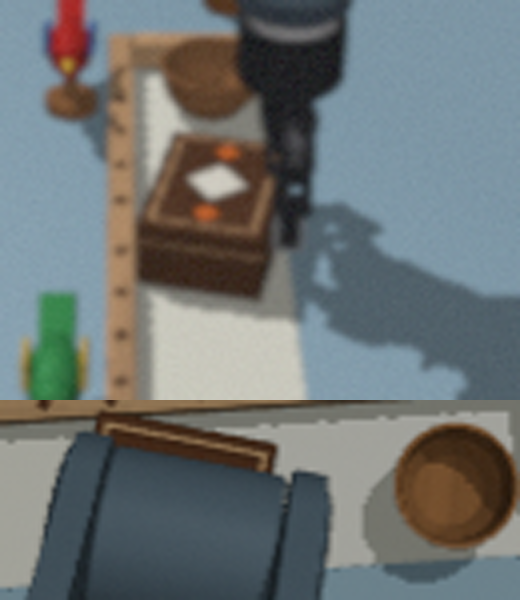

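The side view shows the right finger has slid past the box's right corner. The box centre is at about (-57,-9) mm in the ledge frame, still turned 14°. I'll back off, narrow the fingers and push on the right part of the near face.

{"method": "servo_tool", "body": {"series": "-1 -0.01 0 0 0 0 0; -1 -0.02 0 0 0 0 0; -1 -0.03 0 0 0 0 0; -1 -0.035 0 0 0 0 0; 0.2 -0.035 0.004 0 0 0 0; 0.2 -0.035 0.004 0 0 0 0; 0.2 -0.035 0.004 0 0 0 0; 0.2 -0.035 0.004 0 0 0 0; 0.2 -0.035 0.004 0 0 0 0; 0.2 -0.035 0.004 0 0 0 0"}}

```text
time_s: 5.22
eef_pos: [0.5053, 0.0236, 0.0353]
eef_rot: [0.0, 0.999, 0.038, 0.0]
wrist_force: [0.5, 0.5, 0.3]
opening: 0.402
grasp_force: 0.0
```

```bash
cat >> h.py <<'E'
def boxs(name):
    s=snap('side',name); P=cloud(s);L=led(P); m=(abs(P[...,2]-.055)<.006)&(L[...,0]<.005)&(L[...,0]>-.2)&(L[...,1]>-.12)&(L[...,1]<.28)
    m=cv2.morphologyEx(m.astype(np.uint8),cv2.MORPH_OPEN,np.ones((3,3)))>0
    print('boxs',cv2.minAreaRect((L[m]*1000).astype(np.float32)),m.sum())
E
python3 - <<'E'
from h import *
boxs('s3'); go(-.107,-.022,.035,0)
E
```

```text
boxs ((-56.65789794921875, -7.0965423583984375), (122.40670013427734, 90.25146484375), 75.2414779663086) 806
at [-0.1435 -0.0221] 0.0353 F [-0.2  0.2 -0.3] t 5.2667
shift [ 0.0365 -0.      0.0003] turn [ 0.   -0.01  0.08]
```

{"method": "servo_tool", "body": {"series": "0.2 0.006 0 0 0 0 0; 0.2 0.012 0 0 0 0 0; 0.2 0.016 0 0 0 0 0; 0.2 0.02 0 0 0 0 0; 0.2 0.023 0 0 0 0 0; 0.2 0.026 0 0 0 0 0; 0.2 0.029 0 0 0 0 0; 0.2 0.032 0 0 0 0 0; 0.2 0.034 0 0 0 0 0; 0.2 0.036 0 0 0 0 0; 0.2 0.037 0 0 0 0 0; 0.2 0.037 0 0 0 0 0"}}

```text
time_s: 6.27
eef_pos: [0.5422, 0.0265, 0.0354]
eef_rot: [-0.0, 0.999, 0.038, 0.0]
wrist_force: [-0.6, -0.6, -0.4]
opening: 0.397
grasp_force: 0.0
```

Run:
```python
from h import *
boxs('s4'); go(-.16,-.08,.035,0)
```

```text
boxs ((-44.29551315307617, -7.0789794921875), (125.26049041748047, 89.3425064086914), 88.10167694091797) 810
at [-0.1064 -0.022 ] 0.0354 F [ 0.1 -0.3 -0.3] t 6.3167
shift [-0.0537  0.0579  0.0004] turn [-0.   -0.04  0.08]
```

The box is now flush along the rail at ledge y of about -7 mm. Next I'll lift, turn the hand 90° and drop into the gap between the box and the bowl.

{"method": "servo_tool", "body": {"series": "0.2 -0.02 0 0 0 0 0; 0.2 -0.04 0 -0.02 0 0 0; 0.2 -0.04 0 -0.055 0 0 -7; 0.2 -0.03 0.01 -0.085 0 0 -14; 0.2 -0.01 0.03 -0.085 0 0 -21; 0.2 0.01 0.045 -0.085 0 0 -28; 0.2 0.025 0.06 -0.085 0 0 -35; 0.2 0.04 0.076 -0.085 0 0 -42; 0.2 0.058 0.076 -0.085 0 0 -49; 0.2 0.058 0.076 -0.085 0 0 -56; 0.2 0.058 0.076 -0.085 0 0 -63; 0.2 0.058 0.076 -0.085 0 0 -70"}}

```text
time_s: 7.32
eef_pos: [0.6062, -0.0451, 0.1205]
eef_rot: [0.0, 0.795, 0.607, 0.0]
wrist_force: [0.2, 0.4, 0.6]
opening: 0.399
grasp_force: 0.0
```

{"method": "servo_tool", "body": {"series": "0.2 0 0 0 0 0 -7; 0.2 0 0 0 0 0 -14; 0.2 0 0 0 0 0 -20; 0.2 0 0 0 0 0 -20"}}

```text
time_s: 7.65
eef_pos: [0.6059, -0.0449, 0.1206]
eef_rot: [0.001, 0.678, 0.735, 0.0]
wrist_force: [-0.0, -0.3, 0.0]
opening: 0.397
grasp_force: 0.0
```

Run:
```python
from h import *
boxs('s5');box('t5'); go(-.048,-.098,.035,90)
```

```text
boxs ((-44.454341888427734, -7.3855133056640625), (123.31969451904297, 88.98929595947266), 88.34575653076172) 807
box ledge mm ((-48.53864669799805, -11.527385711669922), (119.53035736083984, 88.84397888183594), 86.8387680053711) 1053
at [-0.0483 -0.0979] 0.1206 F [-0.1 -0.3 -0.4] t 7.75
shift [-0.0001  0.0002  0.0856] turn [ 0.05  0.01 -0.11]
```

{"method": "servo_tool", "body": {"series": "0.2 0 0 0.03 0 0 0; 0.2 0 0 0.06 0 0 0; 0.2 0 0 0.078 0 0 0; 0.2 0 0 0.085 0 0 0; 0.2 0 0 0.085 0 0 0; 0.2 0.006 0 0.085 0 0 0; 0.2 0.012 0 0.085 0 0 0; 0.2 0.018 0 0.085 0 0 0; 0.2 0.024 0 0.085 0 0 0; 0.2 0.03 0 0.085 0 0 0; 0.2 0.036 0 0.085 0 0 0; 0.2 0.042 0 0.085 0 0 0"}}

```text
time_s: 8.75
eef_pos: [0.6039, -0.0034, 0.0372]
eef_rot: [0.002, 0.68, 0.734, 0.001]
wrist_force: [-0.3, -6.3, 4.3]
opening: 0.399
grasp_force: 0.0
```

Run:
```python
from h import *
boxs('s6'); go(-.048,.119,.035,90)
```

```text
boxs ((-45.61088180541992, 13.158409118652344), (129.60313415527344, 88.2764892578125), 89.82185363769531) 870
at [-0.0472 -0.0553] 0.0372 F [ 0.4 -3.4  4.3] t 8.8
shift [ 0.1743 -0.0005  0.0019] turn [0.21 0.09 0.11]
```

Run:
```python
from h import *
s=load('s6'); cv2.imwrite('pics/c6.png',cv2.resize(s['img'][120:260,190:340,::-1],(640,597),interpolation=2))
```

```text
(no output)
```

View pics/c6.png

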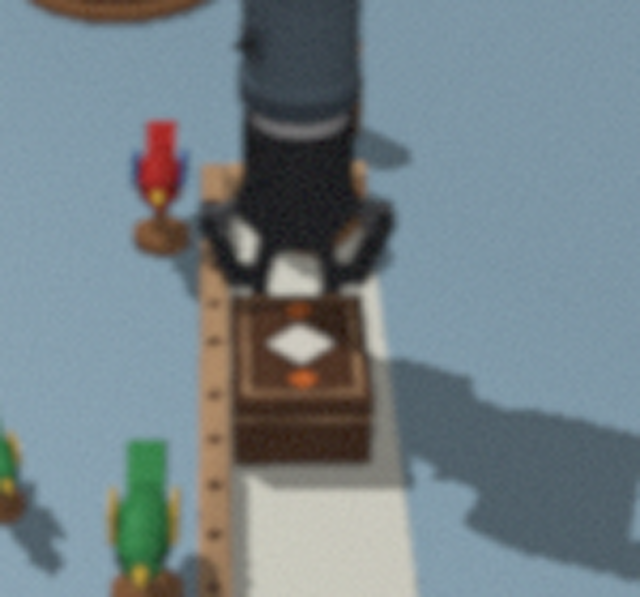

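The box is sitting square along the rail and is pushed by both fingers at (300,290). There's a slight upward force of 4 N on the hand, so I'll raise it a little and check.

{"method": "servo_tool", "body": {"series": "0.2 -0.003 0 0 0 0 0; 0.2 -0.003 0 -0.002 0 0 0; 0.2 -0.003 0 -0.003 0 0 0; 0.2 -0.003 0 -0.003 0 0 0"}}

```text
time_s: 9.13
eef_pos: [0.6024, -0.0059, 0.0384]
eef_rot: [-0.0, 0.68, 0.733, 0.0]
wrist_force: [-0.7, -0.2, 0.0]
opening: 0.396
grasp_force: 0.0
```

```bash
cat >> h.py <<'E'
def tilt(name):
    s=load(name); P=cloud(s);L=led(P); m=(P[...,2]>.045)&(P[...,2]<.066)&(L[...,0]<-.01)&(L[...,0]>-.08)
    m&=(L[...,1]>np.nanmax(L[m][:,1])-.09); q=P[m]; l=L[m]; m2=l[:,1]<np.nanmax(l[:,1])-.02
    c=np.linalg.lstsq(np.c_[l[m2],np.ones(m2.sum())],q[m2][:,2],rcond=None)[0]; print('tilt deg x,y',np.degrees(c[:2]),'mean z',q[m2][:,2].mean())
E
python3 - <<'E'
from h import *
boxs('s7'); tilt('s5'); tilt('s6'); tilt('s7'); go(-.048,.119,.04,90)
E
```

```text
boxs ((-45.59865951538086, 8.460029602050781), (142.905029296875, 88.24700164794922), 89.816650390625) 886
tilt deg x,y [-0.04628823  0.02351143] mean z 0.05484591496613056
tilt deg x,y [ 0.21213736 -0.25396089] mean z 0.05468717419382534
tilt deg x,y [ 0.01824707 -0.46333671] mean z 0.05458931124976977
at [-0.0489 -0.0588] 0.0383 F [ 0.4 -0.4 -0. ] t 9.1833
shift [ 0.1778  0.0011 -0.0017] turn [-0.02 -0.01  0.07]
```

{"method": "servo_tool", "body": {"series": "0.2 0.006 0 0 0 0 0; 0.2 0.012 0 0 0 0 0; 0.2 0.018 0 0 0 0 0; 0.2 0.024 0 0 0 0 0; 0.2 0.03 0 0 0 0 0; 0.2 0.036 0 0 0 0 0; 0.2 0.042 0 0 0 0 0; 0.2 0.048 0 0 0 0 0; 0.2 0.054 0 0 0 0 0; 0.2 0.06 0 0 0 0 0; 0.2 0.066 0 0 0 0 0; 0.2 0.072 0 0 0 0 0"}}

```text
time_s: 10.18
eef_pos: [0.5969, 0.0664, 0.0382]
eef_rot: [-0.0, 0.68, 0.733, -0.0]
wrist_force: [-0.8, -2.1, -1.0]
opening: 0.399
grasp_force: 0.0
```

Run:
```python
from h import *
boxs('s8'); tilt('s8'); box('t8'); go(-.048,.119,.0385,90)
```

```text
boxs ((-45.79096221923828, 80.57890319824219), (137.85533142089844, 89.0640869140625), 89.8157958984375) 1011
tilt deg x,y [ 0.18762771 -0.4432598 ] mean z 0.0545751806398441
box ledge mm ((-62.137657165527344, 95.85072326660156), (143.1297607421875, 51.62848663330078), 52.97897720336914) 322
at [-0.0489  0.0144] 0.0383 F [0.  0.4 0.4] t 10.2833
shift [ 0.1046  0.0011 -0.0002] turn [-0.01 -0.04  0.13]
```

Smooth now: about 2 N and no tilt.

{"method": "servo_tool", "body": {"series": "0.2 0.007 0 0 0 0 0; 0.2 0.014 0 0 0 0 0; 0.2 0.021 0 0 0 0 0; 0.2 0.028 0 0 0 0 0; 0.2 0.035 0 0 0 0 0; 0.2 0.042 0 0 0 0 0; 0.2 0.049 0 0 0 0 0; 0.2 0.056 0 0 0 0 0; 0.2 0.063 0 0 0 0 0; 0.2 0.07 0 0 0 0 0; 0.2 0.077 0 0 0 0 0; 0.2 0.084 0 0 0 0 0"}}

```text
time_s: 11.28
eef_pos: [0.5906, 0.1501, 0.0383]
eef_rot: [0.0, 0.68, 0.733, -0.0]
wrist_force: [0.6, -2.6, 0.1]
opening: 0.397
grasp_force: 0.0
```

{"method": "servo_tool", "body": {"series": "0.2 0.003 0 0 0 0 0; 0.2 0.006 0 0 0 0 0; 0.2 0.009 0 0 0 0 0; 0.2 0.011 0 0 0 0 0; 0.2 0.013 0 0 0 0 0; 0.2 0.015 0 0 0 0 0; 0.2 0.016 0 0 0 0 0"}}

```text
time_s: 11.87
eef_pos: [0.5895, 0.1655, 0.0383]
eef_rot: [0.0, 0.68, 0.733, 0.0]
wrist_force: [-0.1, -3.7, 1.0]
opening: 0.4
grasp_force: 0.0
```

Run:
```python
from h import *
boxs('s9'); tilt('s9'); go(-.048,.119,.0385,90)
```

```text
boxs ((-45.83220672607422, 181.76914978027344), (132.84976196289062, 89.84909057617188), 89.80716705322266) 1249
tilt deg x,y [ 0.17166571 -0.25771117] mean z 0.054280308479872724
at [-0.0489  0.1133] 0.0383 F [-0.1 -2.3  0.8] t 11.9167
shift [ 0.0057  0.0009 -0.0002] turn [ 0.01 -0.01  0.07]
```

Now I'll creep 1 mm at a time until the stop answers.

{"method": "servo_tool", "body": {"series": "0.2 0.001 0 0 0 0 0; 0.2 0.002 0 0 0 0 0; 0.2 0.003 0 0 0 0 0; 0.2 0.004 0 0 0 0 0; 0.2 0.005 0 0 0 0 0; 0.2 0.005 0 0 0 0 0"}}

```text
time_s: 12.42
eef_pos: [0.5891, 0.1706, 0.0383]
eef_rot: [-0.0, 0.68, 0.733, 0.0]
wrist_force: [0.1, -3.1, 1.4]
opening: 0.398
grasp_force: 0.0
```

{"method": "servo_tool", "body": {"series": "0.2 0.001 0 0 0 0 0; 0.2 0.002 0 0 0 0 0; 0.2 0.002 0 0 0 0 0"}}

```text
time_s: 12.67
eef_pos: [0.5892, 0.1716, 0.0383]
eef_rot: [0.001, 0.68, 0.734, -0.0]
wrist_force: [1.7, -8.0, 1.6]
opening: 0.4
grasp_force: 0.0
```

{"method": "servo_tool", "body": {"series": "0.2 0.001 0 0 0 0 0; 0.2 0.002 0 0 0 0 0; 0.2 0.002 0 0 0 0 0"}}

```text
time_s: 12.92
eef_pos: [0.5892, 0.1717, 0.0384]
eef_rot: [0.001, 0.68, 0.734, -0.001]
wrist_force: [0.2, -15.8, 2.5]
opening: 0.397
grasp_force: 0.0
```

It's seated at the stop: 16 N and no further motion. Next I'll retreat, lift, turn back and press the long side against the rail.

{"method": "servo_tool", "body": {"series": "0.2 -0.01 0 0 0 0 0; 0.2 -0.025 0 0 0 0 0; 0.2 -0.025 0 -0.03 0 0 0; 0.2 -0.025 0 -0.065 0 0 0; 0.2 -0.025 -0.03 -0.08 0 0 7; 0.2 -0.01 -0.06 -0.08 0 0 14; 0.2 0.015 -0.08 -0.08 0 0 21; 0.2 0.045 -0.096 -0.08 0 0 28; 0.2 0.069 -0.096 -0.08 0 0 35; 0.2 0.069 -0.096 -0.08 0 0 42; 0.2 0.069 -0.096 -0.08 0 0 49; 0.2 0.069 -0.096 -0.08 0 0 56"}}

```text
time_s: 13.92
eef_pos: [0.4871, 0.2372, 0.1182]
eef_rot: [-0.001, 0.945, 0.326, 0.0]
wrist_force: [0.6, 0.5, 0.7]
opening: 0.399
grasp_force: 0.0
```

{"method": "servo_tool", "body": {"series": "0.2 0 0 0 0 0 7; 0.2 0 0 0 0 0 14; 0.2 0 0 0 0 0 21; 0.2 0 0 0 0 0 28; 0.2 0 0 0 0 0 34; 0.2 0 0 0 0 0 34"}}

```text
time_s: 14.42
eef_pos: [0.4874, 0.2364, 0.1181]
eef_rot: [-0.0, 0.999, 0.036, -0.0]
wrist_force: [0.1, -0.3, 0.5]
opening: 0.399
grasp_force: 0.0
```

Run:
```python
from h import *
boxs('s10'); box('t10'); go(-.13,.19,.038,0)
```

```text
boxs ((-45.881107330322266, 192.8355712890625), (120.15311431884766, 90.0146255493164), 89.78953552246094) 1235
box ledge mm ((-48.53622817993164, 188.87843322753906), (90.6953353881836, 119.3003921508789), 0.06213131546974182) 1434
at [-0.1453  0.1913] 0.1182 F [-0.  -0.1 -0.8] t 14.5167
shift [0.0153 0.0014 0.0802] turn [-0.04  0.02  0.28]
```

{"method": "servo_tool", "body": {"series": "0.2 0 0 0.035 0 0 0; 0.2 0 0.001 0.065 0 0 0; 0.2 0 0.001 0.08 0 0 0; 0.2 0.008 0.001 0.08 0 0 0.3; 0.2 0.016 0.001 0.08 0 0 0.3; 0.2 0.024 0.001 0.08 0 0 0.3; 0.2 0.03 0.001 0.08 0 0 0.3; 0.2 0.034 0.001 0.08 0 0 0.3; 0.2 0.037 0.001 0.08 0 0 0.3; 0.2 0.039 0.001 0.08 0 0 0.3; 0.2 0.04 0.001 0.08 0 0 0.3; 0.2 0.04 0.001 0.08 0 0 0.3"}}

```text
time_s: 15.52
eef_pos: [0.5271, 0.2379, 0.0381]
eef_rot: [0.0, 0.999, 0.036, -0.001]
wrist_force: [-2.3, -0.5, 0.5]
opening: 0.397
grasp_force: 0.0
```

{"method": "servo_tool", "body": {"series": "0.2 0.001 0 0 0 0 0; 0.2 0.002 0 0 0 0 0; 0.2 0.003 0 0 0 0 0; 0.2 0.003 0 0 0 0 0"}}

```text
time_s: 15.85
eef_pos: [0.5281, 0.2379, 0.0375]
eef_rot: [0.001, 0.999, 0.036, -0.003]
wrist_force: [-10.5, -1.2, 4.8]
opening: 0.399
grasp_force: 0.0
```

{"method": "servo_tool", "body": {"series": "0.2 0.001 0 0 0 0 0; 0.2 0.002 0 0 0 0 0; 0.2 0.002 0 0 0 0 0"}}

```text
time_s: 16.1
eef_pos: [0.5281, 0.2379, 0.037]
eef_rot: [0.001, 0.999, 0.036, -0.005]
wrist_force: [-17.4, -2.7, 8.9]
opening: 0.4
grasp_force: 0.0
```

It's against the rail: 17 N and no motion. I'll back away and look.

{"method": "servo_tool", "body": {"series": "0.2 -0.004 0 0 0 0 0; 0.2 -0.012 0 0 0 0 0; 0.2 -0.03 0 0 0 0 0; 0.2 -0.06 0 0 0 0 0; 0.2 -0.09 0 -0.02 0 0 0; 0.2 -0.12 0 -0.06 0 0 0; 0.2 -0.15 0 -0.1 0 0 0; 0.2 -0.17 0 -0.13 0 0 0; 0.2 -0.17 0 -0.13 0 0 0; 0.2 -0.17 0 -0.13 0 0 0"}}

```text
time_s: 16.93
eef_pos: [0.3641, 0.2271, 0.1717]
eef_rot: [-0.001, 0.999, 0.036, 0.004]
wrist_force: [0.9, 1.0, -0.4]
opening: 0.398
grasp_force: 0.0
```

Run:
```python
from h import *
boxs('s11'); box('t11'); go(-.13,.19,.038,0)
t=load('t11');s=load('s11')
cv2.imwrite('pics/c11.png',np.vstack([cv2.resize(t['img'][160:270,90:420,::-1],(780,260),interpolation=2),cv2.resize(s['img'][120:330,120:390,::-1],(430,334),interpolation=2)[:, :430] if 0 else cv2.copyMakeBorder(cv2.resize(s['img'][120:330,120:390,::-1],(430,334),interpolation=2),0,0,0,350,0)]))
```

```text
boxs ((-45.29261016845703, 192.09762573242188), (124.08979797363281, 88.81031799316406), 89.7988510131836) 1225
box ledge mm ((-47.63371276855469, 189.34234619140625), (90.97138977050781, 119.68596649169922), 0.10088549554347992) 1566
at [-0.2693  0.1907] 0.1687 F [-0.2  0.2 -0.7] t 17.0333
shift [0.139  0.0003 0.1311] turn [-0.03 -0.17 -0.21]
```

View pics/c11.png

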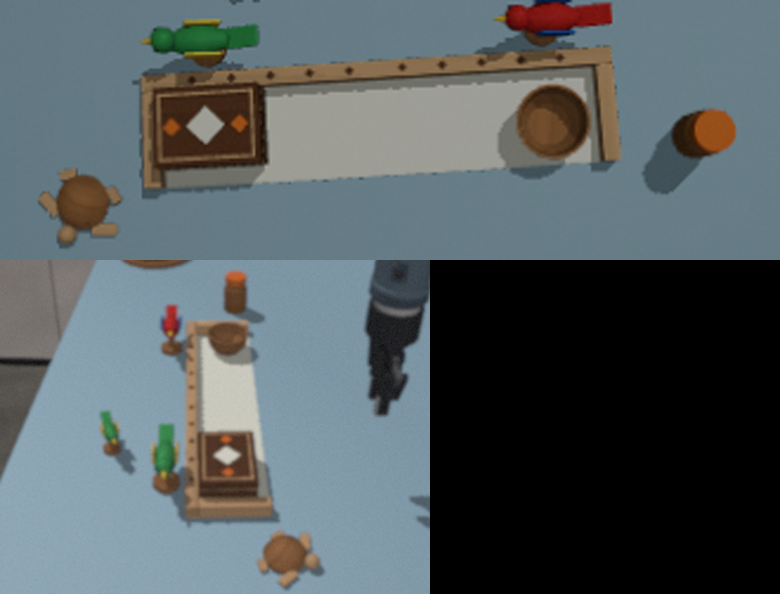

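The box sits square in the green bird's corner at (205,125), against both the rail and the stop. The bowl (553,121), jar and turtle are untouched, and the hand is well clear.

```bash
python3 -c "
from bench import ctrl
print(ctrl.hand_in())"
```

```text
the job is handed in; nothing more can be done
None
```

The trinket box is pushed into the green bird's corner, flush against the long rail and the end stop as far as the force readings and camera show; the bowl, bead jar and turtle were left where they were, the hand is clear, and the job was handed in at about 17 s.

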